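Bolt the grey sharpening plate into its holder

ROBOT

A 6-joint arm with a two-finger parallel gripper is mounted at the origin on the work surface. World frame = base frame: x ahead of the robot, y to its left, z up, the work surface at z = 0. Lengths are in m, angles in rad, forces in N, time in s.
With the tool pointing down it reaches from about 0.3 to 1 m from the base axis. Payload 5.1 kg.
Tool frame: the origin (TCP) lies at the very end of the fingers, on their centre line; the grasp point (between the pads) lies 19 mm behind it; z points along the fingers, y is the direction in which the jaws open and shut (so a half turn about z gives the same grasp; the last joint's range is limited). The gripper opens to 95 mm and grips with 3 to 60 N. Pads are 20 mm wide; open, the fingers measure 119 mm over their backs; the gripper's body (75 mm by 180 mm) begins 59 mm behind the grasp point.
Start: joints at [1.201, 0.124, 1.65, -0, 1.367, -0.083], TCP at [0.184, 0.623, 0.215] pointing down, gripper open.
Joint ranges: [-2.61, 2.61], [-1.02, 2.33], [0.03, 2.71], [-1.35, 4.49], [0.32, 2.68], [-2.91, 2.91]. Speed limits (rad/s): [2.57, 2.57, 3.14, 3.14, 3.14, 3.14].

INTERFACE

Orientations are given as a rotation vector (axis times angle).
In Python, from workcell import arm, camera, workorder gives the robot as it stands.
- The arm moves only by the shell command python3 -m handwheel 'ROWS'. ROWS is JSON, a list of rows, each a list of 7 numbers: the shift along the tool's x, y, z in mm, then the turn, a rotation vector about the tool's x, y, z in degrees, then the closure in counts, from 0 (fully open) to 255 (shut). In form: [[x, y, z, wx, wy, wz, claw], ...]. A call has 1 to 5 rows; each row shifts and turns the commanded pose from where the row before left it, along the tool's axes as they then stand; what a row does not reach is not made up. A row lasts 1/8 s, in which the tool goes at most 62.5 mm and 10.7 degrees, less where a joint would pass 70% of its speed; a pose out of reach is approached as far as the arm can. A call with a gripper value outside its range is refused whole. The fingers move at their own pace and stop on an object; the grip force is fixed at half the most. Time passes only in rows, so rows that do not move let the fingers close. It gives the time, the measured TCP pose, the force and the opening at its end, in the units of the state.
- arm.get_obs(): the state, without advancing time (a new reading comes with each control period).
- camera(name): name is "side" or "top"; returns a dict with "img" (400x640x3 uint8, red, green, blue), "range_z" (400x640 float32, m along the optical axis (not along the pixel's ray), 0 where there is no reading), "camera_matrix" (3x3 intrinsics, pixels), "k1" (the pictures are not rectified: a ray, as slopes to the right and down, at radius r is drawn at 1 + k1 r^2 times it, then the intrinsics apply), "pose" (4x4, takes a point from camera to world coordinates). Camera axes: x right, y up, looking along -z (the intrinsics and any distortion apply to the point x, -y, -z); pixel columns grow to the right and rows downward; lengths in m; the calibration is good to about 2 mm. A picture is of the moment at which its call begins.
- workorder.hand_in(): hands the job in, once; it reports no verdict.
The state is a dict: "time": time; "qpos": joint angles; "dq": joint speeds; "effort": joint torques, N m; "position": TCP position; "eef_rot": TCP orientation; "contact_force": force on the tool from outside, world axes, zero at the start; "ft_torque": the same for the moment, N m; "gripper_width": finger opening in m.
Only numpy, scipy, OpenCV 4.12 (cv2) and the standard library are available. Lean on these libraries where they do the work, as an engineer would, in place of code of your own. Each camera call takes 0.05 s, during which the arm holds its last target.

TASK

Lock the plain grey sharpening plate into the holder: with one fingertip press down the red spring catch bar beside that plate's bolt, and while keeping it down push the bolt's black knob with the other fingertip, towards the plate, until the bolt is fully home over the plate's end; only then let the catch spring back up and move clear. Leave the yellow dotted plate's bolt and catch alone, lift nothing, and do not disturb the plates or the other things around.

Things in the scene. Friction and masses are not known exactly. Their poses are not given: they have to be found in the camera images.
- holder: Wooden holder fixed to the bench; deck 330 x 260 x 8 mm. Origin at bench height on its middle line, level with the knobs of open bolts; deck from x -60 to 270 mm, y -130 to 130. +x points from bolts to plates (away from the robot), +y to its left bay, z up. Two mirrored bays, left (+y), right (-y): bolt, red catch bar outside it, plate beyond. A strap bridges each bolt at x 66 to 86 mm, top 40 mm high.
- grey_plate: Plain grey sharpening plate, 150 x 60 x 10 mm, 0.6 kg, lying loose in one of the two recesses; origin at the centre of its underside. In the holder's frame it is at x = 0.175, y = +0.055 (left bay) or y = -0.055 m (right bay): this tells which bolt to work.
- yellow_plate: Yellow sharpening plate with grey dots, 150 x 60 x 10 mm, in the other recess; origin at the centre of its underside. Leave it and its bolt and catch alone.
- bolt_left (a joint): Sliding steel bolt of the left bay: 0 to 0.0015 m at the start (open), grows along holder +x towards the plate, stop at 0.047 (nose 20 mm over the plate's end). Friction 2 N. With the catch up, fins on its side lock it within 2 mm of 0, 0.015, 0.030 and 0.045; with the catch down over 6 mm it slides freely. From 0.043 up the catch can spring fully up behind the last fin.
- knob_left (a point): Centre of the top of the left bolt's black knob, 12 (holder x) x 24 (y) x 32 mm tall, 34 to 66 mm above the bench. Push its face towards the robot (-x), 6 mm behind this point. Behind it lies only the bolt bar (14 mm wide, top 34 mm above the bench), 50 mm back. With the bolt at q it is at x = q, y = +0.055 m in the holder's frame.
- catch_left (a joint): Spring catch of the left bay: 0 = up (locks the bolt), grows as its red bar is pressed straight down, stop at 0.012 m. Spring about 3 N at the top, 8 N at the stop. 8 to 10 mm down frees the bolt safely.
- bar_left (a point): Centre of the top of the left catch's red bar: 90 (holder x) x 24 (y) x 8 mm, top 52 mm above the bench when up; at x = 0, y = +0.103 m in the holder's frame, 48 mm outside the bolt's line. A fingertip may press it anywhere and slide along it; with the fingers side by side along holder y, about 30 mm clear between them, one stands on it and the other behind the knob.
- bolt_right (a joint): Sliding steel bolt of the right bay: 0 to 0.0015 m at the start (open), grows along holder +x towards the plate, stop at 0.047 (nose 20 mm over the plate's end). Friction 2 N. With the catch up, fins on its side lock it within 2 mm of 0, 0.015, 0.030 and 0.045; with the catch down over 6 mm it slides freely. From 0.043 up the catch can spring fully up behind the last fin.
- knob_right (a point): Centre of the top of the right bolt's black knob, 12 (holder x) x 24 (y) x 32 mm tall, 34 to 66 mm above the bench. Push its face towards the robot (-x), 6 mm behind this point. Behind it lies only the bolt bar (14 mm wide, top 34 mm above the bench), 50 mm back. With the bolt at q it is at x = q, y = -0.055 m in the holder's frame.
- catch_right (a joint): Spring catch of the right bay: 0 = up (locks the bolt), grows as its red bar is pressed straight down, stop at 0.012 m. Spring about 3 N at the top, 8 N at the stop. 8 to 10 mm down frees the bolt safely.
- bar_right (a point): Centre of the top of the right catch's red bar: 90 (holder x) x 24 (y) x 8 mm, top 52 mm above the bench when up; at x = 0, y = -0.103 m in the holder's frame, 48 mm outside the bolt's line. A fingertip may press it anywhere and slide along it; with the fingers side by side along holder y, about 30 mm clear between them, one stands on it and the other behind the knob.
- spray_bottle: Small white spray bottle, 28 mm diameter, 101 mm tall, standing on the deck between the plates; origin at the centre of its underside.
- honing_guide: Small aluminium honing guide, 26 x 30 x 26 mm, on the deck between the plates; origin at the centre of its underside.
- chisel: Wood chisel lying on the bench to the right of the holder, 262 mm long, 28 mm thick, along its own x; origin under its middle.
- aerosol_can: White can, 56 mm diameter, about 170 mm tall, standing to the left of the holder; origin at the centre of its underside.
- finish_tin: Tin with a red label, 76 mm diameter, 85 mm tall, standing to the left of the holder; origin at the centre of its underside.
- wax_block: Black block, 55 x 35 x 22 mm, lying to the right of the holder; origin at the centre of its underside.
There are look-alikes about, which are no part of the job. Of the things that look like the grey_plate, the largest one is meant.

How it is judged:
By the outcome, as a careful person would: the job done as asked, in the order asked, and still so for the second after the job is handed in, with the robot touching nothing.
It also fails if it takes over 32 s, if anything falls off the work surface, if the arm or the gripper's body presses on something with over 40 N, if the wrist force passes 120 N, or if a joint passes its speed limit or range.

## Working session

There is one attempt and no reset: what is moved stays moved. The work goes in short steps, Python scripts to look and compute and a shell command to move; the robot and the scene stay as the last step left them, time stands still between calls to the robot, and variables do not carry over. Pictures are saved under pics/ and viewed, and the job is handed in when it is done.

```bash
ls; mkdir -p pics; cat > h.py <<'E'
import numpy as np, cv2
from workcell import arm, camera, workorder
def take(n):
    c=camera(n); np.savez('%s.npz'%n,**{k:np.array(v) for k,v in c.items()}); return c
def load(n): return dict(np.load('%s.npz'%n))
def world(c,u,v,z=None,d=None):
    K=c['camera_matrix'];k1=float(c['k1']);xd=(u-K[0,2])/K[0,0];yd=(v-K[1,2])/K[1,1]
    x,y=xd,yd
    for _ in range(30):
        s=1+k1*(x*x+y*y);x,y=xd/s,yd/s
    P=c['pose'];r=P[:3,:3]@np.array([x,-y,-1.]);o=P[:3,3]
    if z is not None: return o+r*(z-o[2])/r[2]
    if d is None: d=c['range_z'][int(round(v)),int(round(u))]
    return o+r*d
def proj(c,p):
    P=c['pose'];q=P[:3,:3].T@(np.array(p)-P[:3,3]);x,y=q[0]/-q[2],-q[1]/-q[2]
    s=1+float(c['k1'])*(x*x+y*y);K=c['camera_matrix'];return K[0,0]*x*s+K[0,2],K[1,1]*y*s+K[1,2]
E
python3 - <<'E'
from h import *
for n in('top','side'):
    c=take(n); cv2.imwrite('pics/%s0.png'%n,c['img'][:,:,::-1]); print(n,c['pose'].round(3).tolist(),c['k1'])
o=arm.get_obs();print(o)
E
```

```text
pics
top [[-0.009, 0.985, -0.17, 0.483], [-1.0, -0.009, -0.001, 0.046], [-0.002, 0.17, 0.985, 0.891], [0.0, 0.0, 0.0, 1.0]] 0.00666706786319657
side [[0.892, 0.314, -0.326, 0.379], [-0.452, 0.594, -0.666, -0.465], [-0.015, 0.741, 0.671, 0.582], [0.0, 0.0, 0.0, 1.0]] -0.02977151069878169
{'time': 0.1, 'qpos': array([ 1.20139492e+00,  1.24451677e-01,  1.65153520e+00, -2.96611137e-05,
        1.36752917e+00, -8.26140508e-02]), 'dq': array([ 3.18426493e-04, -1.17994543e-04, -4.73874304e-03,  3.90001395e-05,
        1.06112457e-03, -8.65516051e-04]), 'effort': array([-6.51448554e-04, -4.18885517e+01, -3.61094534e+01,  7.77423894e-02,
        4.62038093e-02, -7.29823864e-05]), 'position': array([0.18369772, 0.62288635, 0.21350368]), 'eef_rot': array([-4.48875223e-01, -3.10895105e+00,  2.95427171e-03]), 'contact_force': array([-0.52116759, -0.45826619, -0.8257082 ]), 'ft_torque': array([-0.02431607,  0.02800578, -0.03143159]), 'gripper_width': 0.09512355279491214}
```

View pics/top0.png

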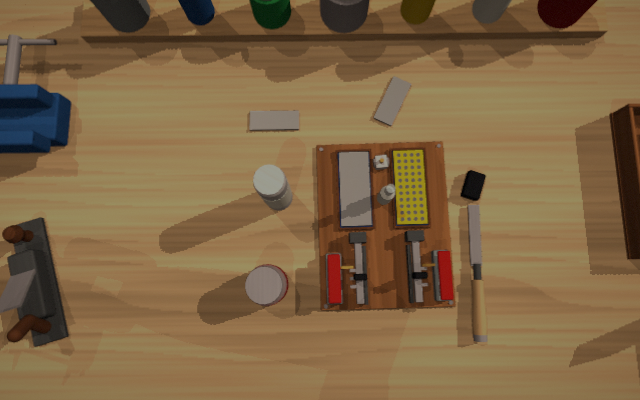

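View pics/side0.png

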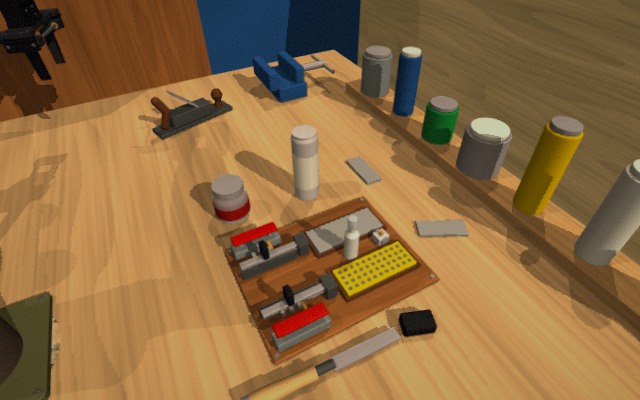

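Things that could be taken for the grey plate in the top view: the one in the holder's left recess at (355,190), a small one at (274,121) and another small one at (393,101). The one in the holder is the largest, so this is the left bay. I'll check it in a close crop.

```bash
python3 - <<'E'
from h import *
c=load('top'); im=c['img'][:,:,::-1]
cv2.imwrite('pics/crop1.png',cv2.resize(im[225:315,310:460],None,fx=5,fy=5,interpolation=cv2.INTER_CUBIC))
cv2.imwrite('pics/crop2.png',cv2.resize(im[135:235,240:460],None,fx=3.5,fy=3.5,interpolation=cv2.INTER_CUBIC))
s=load('side');
cv2.imwrite('pics/crop3.png',cv2.resize(s['img'][190:360,210:370,::-1],None,fx=3.5,fy=3.5,interpolation=cv2.INTER_CUBIC))
E
```

```text
(no output)
```

View pics/crop1.png

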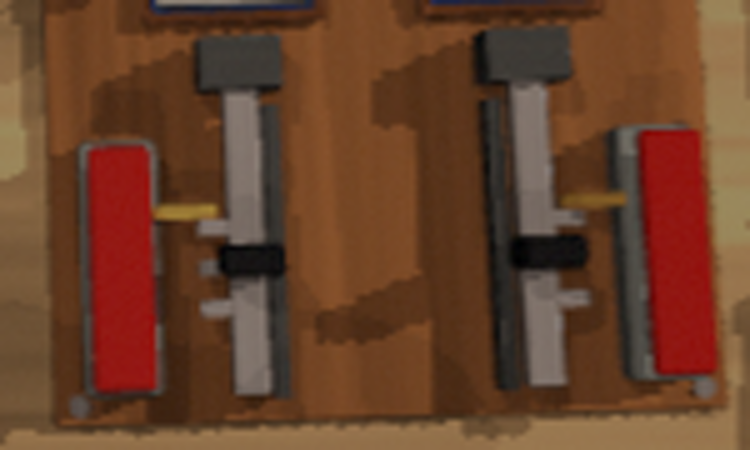

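View pics/crop2.png

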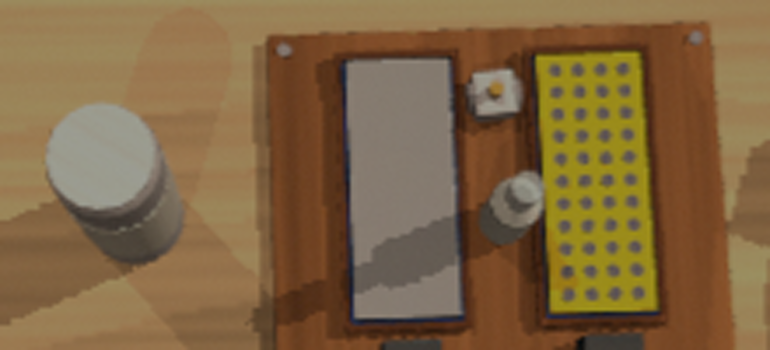

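View pics/crop3.png

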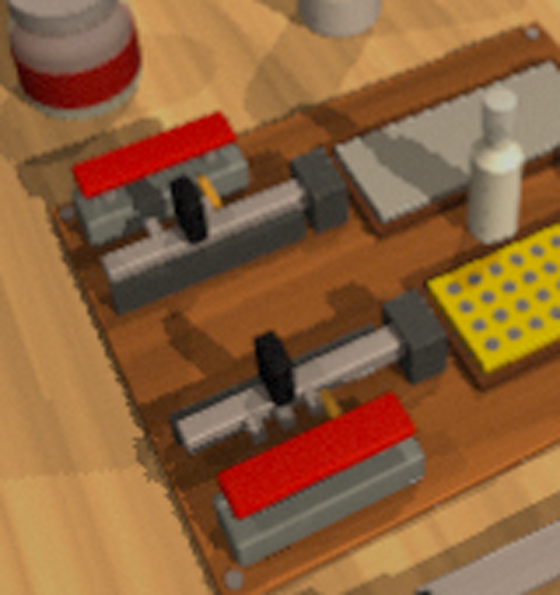

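```bash
cat > fit.py <<'E'
from h import *
from scipy.optimize import least_squares
c=load('top');s=load('side')
obs=[]
def T(u,v): return 310+(u+.5)/5-.5,225+(v+.5)/5-.5
def S(u,v): return 210+(u+.5)/3.5-.5,190+(v+.5)/3.5-.5
# bar corners: far/outer.. order: far-left, far-right, near-right, near-left (holder)
def bar(y): return [(.045,y+.012,.052),(.045,y-.012,.052),(-.045,y-.012,.052),(-.045,y+.012,.052)]
for p,h in zip([(87,148),(150,146),(159,388),(95,391)],bar(.103)): obs.append((c,T(*p),h))
for p,h in zip([(640,130),(697,130),(716,373),(656,377)],bar(-.103)): obs.append((c,T(*p),h))
for p,h in zip([(222,114),(238,135),(86,192),(74,167)],bar(.103)): obs.append((s,S(*p),h))
for p,h in zip([(400,395),(414,432),(236,515),(220,472)],bar(-.103)): obs.append((s,S(*p),h))
w=lambda h,a:np.array([a[0]+np.cos(a[2])*h[0]-np.sin(a[2])*h[1],a[1]+np.sin(a[2])*h[0]+np.cos(a[2])*h[1],h[2]])
for name,O in (('both',obs),('top',obs[:8]),('side',obs[8:])):
    r=lambda a:np.concatenate([np.array(proj(k,w(h,a)))-p for k,p,h in O])
    f=least_squares(r,[.35,0,0],loss='soft_l1');print(name,f.x,np.degrees(f.x[2]),r(f.x).round(1).reshape(-1,2).tolist())
    if name=='both':A=f.x
for n,h in dict(knobL=(0,.055,.066),barL=(0,.103,.052),knobR=(0,-.055,.066),plate=(.175,.055,.015),deck=(.27,.13,.008),dn=(-.06,-.13,.008)).items(): print(n,w(h,A).round(4),np.round(proj(c,w(h,A)),1),np.round(proj(s,w(h,A)),1))
b=load('top');
for n,h in dict(knobL=(0,.055,.066),barL=(0,.103,.052),bar2=(-.02,.103,.052),deck=(0.1,0,.008)).items():
  p=proj(b,w(h,A)); print(n,world(b,*p),w(h,A))
E
python3 fit.py; python3 -c "
from h import *
im=load('top')['img'];
from fit import A,w,c
" >/dev/null
python3 - <<'E' 
import io,contextlib
with contextlib.redirect_stdout(io.StringIO()):
    from fit import *
P=[(x,y,.008) for x in(-.06,.27) for y in(-.13,.13)]+[(x,y,.066) for x in(-.006,.006) for y in(.043,.067)]+[(x,.103+y,.052) for x in(-.045,.045) for y in(-.012,.012)]
for k,n,b in((c,'t',(310,225,150,90,5)),(s,'s',(210,190,160,170,3.5))):
    im=cv2.resize(k['img'][b[1]:b[1]+b[3],b[0]:b[0]+b[2],::-1],None,fx=b[4],fy=b[4],interpolation=cv2.INTER_CUBIC)
    for h in P:
        u,v=proj(k,w(h,A));cv2.circle(im,(int((u-b[0])*b[4]),int((v-b[1])*b[4])),2,(255,255,0),-1)
    cv2.imwrite('pics/ov%s.png'%n,im)
E
```

```text
both [ 0.47982079 -0.07487244  0.01830246] 1.0486537226567414 [[0.3, -0.4], [0.5, -0.4], [0.4, 0.7], [0.1, 0.5], [0.1, 0.2], [1.6, -0.2], [1.5, 0.6], [0.4, 0.2], [0.5, -2.5], [0.7, -0.7], [-0.4, 0.0], [-0.9, -1.3], [-1.3, -2.8], [1.9, -1.7], [0.3, 0.2], [-1.3, -0.5]]
top [ 0.48012268 -0.07385226  0.01948561] 1.1164433837776444 [[-0.3, -0.5], [-0.0, -0.5], [-0.1, 0.6], [-0.4, 0.4], [-0.5, -0.1], [1.0, -0.4], [1.0, 0.4], [-0.1, -0.0]]
side [ 0.47929541 -0.07683722  0.01579661] 0.9050791557072426 [[0.7, -1.8], [0.9, 0.1], [-0.2, 0.8], [-0.8, -0.6], [-1.1, -1.6], [2.1, -0.4], [0.3, 1.4], [-1.3, 0.7]]
knobL [ 0.4788 -0.0199  0.066 ] [361.  277.4] [262.6 243.8]
barL [0.4779 0.0281 0.052 ] [334.5 278.1] [254.3 231.7]
knobR [ 0.4808 -0.1299  0.066 ] [421.6 275.8] [287.6 289.4]
plate [ 0.6538 -0.0167  0.015 ] [355.4 188.3] [345.  228.8]
deck [0.7474 0.06   0.008 ] [316.7 144.4] [363.8 195.1]
dn [ 0.4222 -0.2059  0.008 ] [456.2 306.4] [274.9 363.1]
knobL [ 0.47881596 -0.01985137  0.0663804 ] [ 0.47881421 -0.01988165  0.066     ]
barL [0.47793318 0.02810063 0.05153967] [0.47793574 0.02811031 0.052     ]
bar2 [0.45799123 0.02778234 0.05377301] [0.45793909 0.02774428 0.052     ]
deck [ 0.57972296 -0.07294321  0.00873612] [ 0.57980404 -0.0730423   0.008     ]
```

View pics/ovt.png

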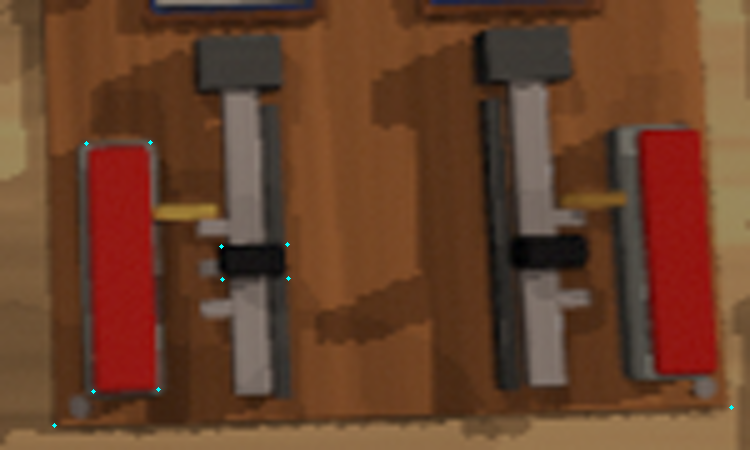

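View pics/ovs.png

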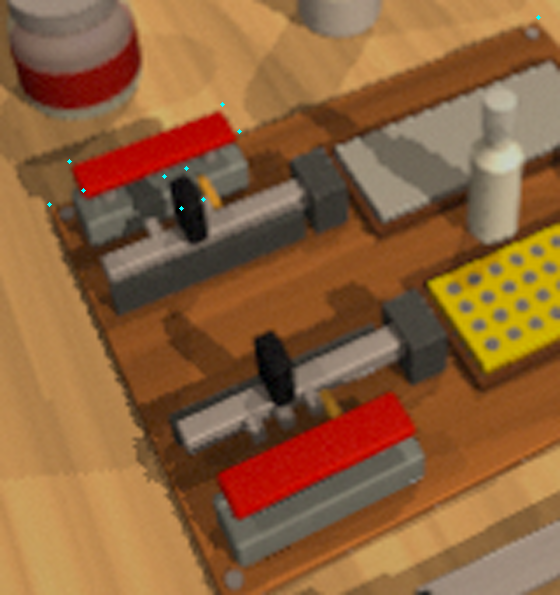

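```bash
cat > rel.py <<'E'
import sys
from h import *
from scipy.spatial.transform import Rotation as R
H=np.array([.480,-.0745]);YAW=.0187
def go(hx,hy,z,flip=False):
    o=arm.get_obs();M=R.from_rotvec(o['eef_rot']).as_matrix();p=o['position']
    c,s=np.cos(YAW),np.sin(YAW);Hm=np.array([[c,-s],[s,c]])
    t=np.r_[H+Hm@[hx,hy],z]
    f=-1 if flip else 1
    D=np.c_[np.r_[Hm[:,0],0]*f,np.r_[-Hm[:,1],0]*f,[0,0,-1]]
    d=M.T@(t-p)
    print('t',o['time'],'holder xy',(Hm.T@(p[:2]-H)).round(4),'z',p[2].round(4),'w',o['gripper_width'].round(4),'F',o['contact_force'].round(1),'q',o['qpos'].round(2))
    print('shift mm tool',(1e3*d).round(1),'turn deg(tool)',np.degrees(R.from_matrix(M.T@D).as_rotvec()).round(2),'toolX',M[:,0].round(3),'toolY',M[:,1].round(3))
    return o
if __name__=='__main__': go(*map(float,sys.argv[1:4]))
E
python3 rel.py -.05 .079 .2
python3 - <<'E'
from h import *
from rel import go
go(-.05,.079,.2,True)
c=load('top')
for n,u,v in(('can',270,176),('tin',266,285),('bottle',389,190)): print(n,world(c,u,v).round(3))
E
```

```text
Traceback (most recent call last):
  File "rel.py", line 15, in <module>
    if __name__=='__main__': go(*map(float,sys.argv[1:4]))
                             ~~^^^^^^^^^^^^^^^^^^^^^^^^^^^
  File "rel.py", line 12, in go
    print('t',o['time'],'holder xy',(Hm.T@(p[:2]-H)).round(4),'z',p[2].round(4),'w',o['gripper_width'].round(4),'F',o['contact_force'].round(1),'q',o['qpos'].round(2))
                                                                                    ^^^^^^^^^^^^^^^^^^^^^^^^
AttributeError: 'float' object has no attribute 'round'
Traceback (most recent call last):
  File "rel.py", line 12, in go
    print('t',o['time'],'holder xy',(Hm.T@(p[:2]-H)).round(4),'z',p[2].round(4),'w',o['gripper_width'].round(4),'F',o['contact_force'].round(1),'q',o['qpos'].round(2))
                                                                                    ^^^^^^^^^^^^^^^^^^^^^^^^
AttributeError: 'float' object has no attribute 'round'
```

```bash
sed -i "s/o\['gripper_width'\].round(4)/round(o['gripper_width'],4)/" rel.py
python3 - <<'E'
from h import *
from rel import go
go(-.05,.079,.2);go(-.05,.079,.2,True)
c=load('top')
for n,u,v in(('can',270,176),('tin',266,285),('bottle',389,190)): print(n,world(c,u,v).round(3))
E
```

```text
t 0.1 holder xy [-0.2832  0.7028] z 0.2135 w 0.0951 F [-0.5 -0.5 -0.8] q [ 1.2   0.12  1.65 -0.    1.37 -0.08]
shift mm tool [-410.  -524.8   14.5] turn deg(tool) [-3.000e-02  1.500e-01  1.625e+02] toolX [-0.959  0.283  0.   ] toolY [ 0.283  0.959 -0.002]
t 0.1 holder xy [-0.2832  0.7028] z 0.2135 w 0.0951 F [-0.5 -0.5 -0.8] q [ 1.2   0.12  1.65 -0.    1.37 -0.08]
shift mm tool [-410.  -524.8   14.5] turn deg(tool) [ -0.11  -0.02 -17.5 ] toolX [-0.959  0.283  0.   ] toolY [ 0.283  0.959 -0.002]
can [0.646 0.135 0.17 ]
tin [0.467 0.15  0.084]
bottle [ 0.632 -0.07   0.109]
```

```bash
python3 -m handwheel '[[0,-30,0,0,0,-8.7,174],[0,-30,0,0,0,-8.8,174],[-19,-50,0,0,0,0,174],[-19,-50,0,0,0,0,174],[-19,-50,0,0,0,0,174]]'; python3 rel.py -.05 .079 .2
```

```text
time: 0.72
position: [0.2312, 0.4143, 0.2141]
eef_rot: [0.031, -3.141, 0.001]
contact_force: [0.9, -0.6, -0.5]
gripper_width: 0.0506
t 0.725 holder xy [-0.2396  0.4934] z 0.2141 w 0.0506 F [ 0.9 -0.6 -0.5] q [ 0.95 -0.28  2.03 -0.    1.39 -0.64]
shift mm tool [-189.3 -414.5   14.3] turn deg(tool) [ 2.0000e-02 -6.0000e-02 -1.7996e+02] toolX [-1.    -0.019  0.   ] toolY [-0.019  1.    -0.001]
```

```bash
python3 -m handwheel '[[-19,-50,0,0,0,0,174],[-19,-50,0,0,0,0,174],[-19,-50,0,0,0,0,174],[-19,-50,0,0,0,0,174],[0,0,0,0,0,0,174]]'; python3 - <<'E'
from rel import go
go(-.05,.079,.2,True)
E
```

```text
time: 1.35
position: [0.3118, 0.2149, 0.2143]
eef_rot: [-0.019, 3.141, -0.0]
contact_force: [0.5, 0.2, -0.0]
gripper_width: 0.0303
t 1.35 holder xy [-0.1628  0.2925] z 0.2143 w 0.0303 F [ 0.5  0.2 -0. ] q [ 0.46 -0.53  2.21 -0.    1.47 -1.12]
shift mm tool [-114.3 -212.7   14.4] turn deg(tool) [-0.01  0.02 -0.39] toolX [-1.    -0.012 -0.   ] toolY [-0.012  1.    -0.   ]
```

```bash
python3 -m handwheel '[[-28,-53,0,0,0,-0.4,174],[-28,-53,0,0,0,0,174],[-28,-53,0,0,0,0,174],[-28,-53,0,0,0,0,174],[0,0,0,0,0,0,174]]'; python3 - <<'E'
from rel import go
from h import *
go(-.03,.079,.07,True)
for n in('top','side'):
    c=take(n); cv2.imwrite('pics/%s1.png'%n,c['img'][:,:,::-1])
E
```

```text
time: 1.98
position: [0.4289, 0.0064, 0.2142]
eef_rot: [0.033, -3.14, -0.0]
contact_force: [0.4, 0.8, 0.3]
gripper_width: 0.0305
t 1.975 holder xy [-0.0496  0.0818] z 0.2142 w 0.0305 F [0.4 0.8 0.3] q [-0.11 -0.39  2.12  0.    1.42 -1.7 ]
shift mm tool [-19.8  -2.9 144.2] turn deg(tool) [ 0.01 -0.08  0.13] toolX [-1.    -0.021  0.001] toolY [-0.021  1.     0.   ]
```

```bash
python3 -m handwheel '[[-5,-3,40,0,0,0.1,174],[-5,0,40,0,0,0,174],[-5,0,40,0,0,0,174],[-5,0,20,0,0,0,174],[0,0,0,0,0,0,174]]'; python3 - <<'E'
from rel import go
from h import *
go(-.03,.079,.055,True)
for n,b in(('top',(300,220,160,100)),('side',(200,180,160,130))):
    c=take(n); x,y,w,h=b;cv2.imwrite('pics/%s2.png'%n,cv2.resize(c['img'][y:y+h,x:x+w,::-1],None,fx=4.5,fy=4.5,interpolation=cv2.INTER_CUBIC))
E
```

```text
time: 2.7
position: [0.4461, 0.0079, 0.0728]
eef_rot: [0.043, -3.137, -0.001]
contact_force: [0.4, -0.4, 0.7]
gripper_width: 0.0306
t 2.7 holder xy [-0.0324  0.083 ] z 0.0728 w 0.0306 F [ 0.4 -0.4  0.7] q [-0.1  -0.2   2.22  0.    1.13 -1.7 ]
shift mm tool [-2.4 -4.  17.8] turn deg(tool) [ 0.05 -0.25  0.48] toolX [-1.    -0.027  0.004] toolY [-0.027  1.     0.001]
```

View pics/side2.png

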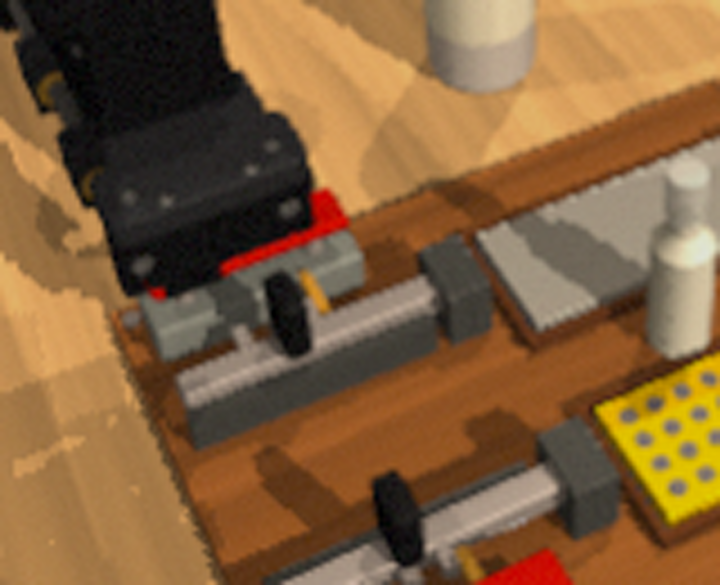

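View pics/top2.png

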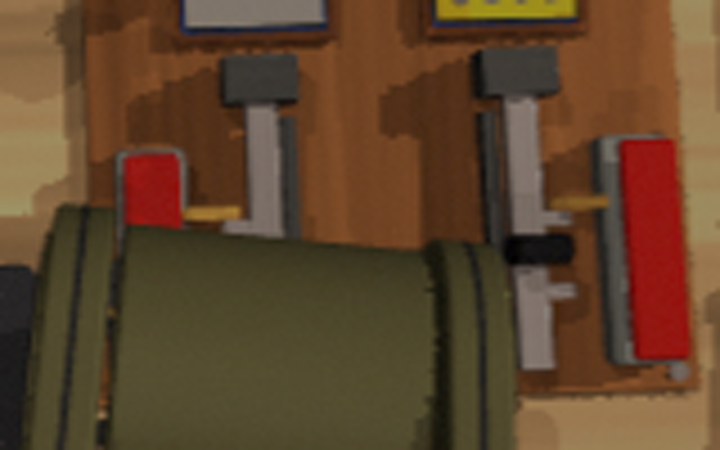

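```bash
python3 -m handwheel '[[0,-4,5,0,-0.2,0.4,174],[0,0,5,0,0,0,174],[0,0,0,0,0,0,174],[0,0,0,0,0,0,174]]'; python3 - <<'E'
from rel import go
from h import *
o=go(-.03,.079,.055,True)
c=load('side')
for p in ((.4461,.0079,.0728),(.4461,-.0131,.0728),(.4461,.0289,.0728)): print(np.round(proj(c,p)))
E
```

```text
time: 3.3
position: [0.4482, 0.0016, 0.0648]
eef_rot: [-0.026, 3.138, 0.0]
contact_force: [-0.0, -0.3, -0.4]
gripper_width: 0.0299
t 3.3 holder xy [-0.0304  0.0767] z 0.0648 w 0.0299 F [-0.  -0.3 -0.4] q [-0.12 -0.19  2.22  0.    1.11 -1.7 ]
shift mm tool [-0.4  2.3  9.8] turn deg(tool) [-0.    0.21 -0.12] toolX [-1.    -0.017 -0.004] toolY [-0.017  1.    -0.   ]
[240. 237.]
[244. 245.]
[236. 230.]
```

```bash
python3 -m handwheel '[[0,2.5,5,0,0,0,174],[0,0,6,0,0,0,174],[0,0,4,0,0,0,174],[0,0,0,0,0,0,174]]'; python3 - <<'E'
from rel import go
o=go(-.022,.079,.043,True)
E
```

```text
time: 3.8
position: [0.448, 0.0043, 0.0496]
eef_rot: [-0.027, 3.139, 0.001]
contact_force: [-1.6, 0.5, 4.1]
gripper_width: 0.0303
t 3.8 holder xy [-0.0305  0.0794] z 0.0496 w 0.0303 F [-1.6  0.5  4.1] q [-0.11 -0.17  2.23  0.    1.08 -1.7 ]
shift mm tool [-8.5 -0.4  6.7] turn deg(tool) [ 0.02  0.16 -0.1 ] toolX [-1.    -0.017 -0.003] toolY [-0.017  1.     0.   ]
```

```bash
python3 -m handwheel '[[0,0,4,0,0,0,174],[0,0,3,0,0,0,174],[0,0,0,0,0,0,174]]'; python3 - <<'E'
from rel import go
o=go(-.022,.079,.043,True)
E
```

```text
time: 4.18
position: [0.4482, 0.0043, 0.0428]
eef_rot: [-0.027, 3.138, 0.0]
contact_force: [-2.0, 1.6, 5.2]
gripper_width: 0.0302
t 4.175 holder xy [-0.0303  0.0793] z 0.0428 w 0.0302 F [-2.   1.6  5.2] q [-0.11 -0.16  2.24  0.    1.06 -1.7 ]
shift mm tool [-8.3 -0.3 -0.1] turn deg(tool) [ 0.01  0.2  -0.1 ] toolX [-1.    -0.017 -0.003] toolY [-0.017  1.     0.   ]
```

```bash
python3 -m handwheel '[[0,0,0.7,0,0,0,174],[0,0,0,0,0,0,174]]'; python3 -m handwheel '[[0,0,0,0,0,0,174]]'
```

```text
time: 4.42
position: [0.4483, 0.0043, 0.0423]
eef_rot: [-0.027, 3.138, 0.0]
contact_force: [-3.1, 1.2, 5.9]
gripper_width: 0.0303
time: 4.55
position: [0.4482, 0.0043, 0.0424]
eef_rot: [-0.027, 3.138, 0.0]
contact_force: [-3.2, 0.4, 6.1]
gripper_width: 0.0301
```

```bash
python3 -m handwheel '[[-5,0,0,0,0,0,174],[-5,0,0,0,0,0,174],[-5,0,0,0,0,0,174],[0,0,0,0,0,0,174]]';python3 - <<'E'
from rel import go
o=go(0,.079,.0425,True)
E
```

```text
time: 5.05
position: [0.4626, 0.0042, 0.042]
eef_rot: [-0.027, 3.14, -0.001]
contact_force: [-3.1, -0.5, 6.3]
gripper_width: 0.0301
t 5.05 holder xy [-0.0159  0.079 ] z 0.042 w 0.0301 F [-3.1 -0.5  6.3] q [-0.11 -0.12  2.2  -0.    1.06 -1.69]
shift mm tool [-15.9  -0.   -0.5] turn deg(tool) [-0.02  0.08 -0.09] toolX [-1.    -0.017 -0.001] toolY [-0.017  1.    -0.   ]
```

Close to the knob face now. I'll push in steps and watch the force for any sign of a fin blocking.

```bash
python3 -m handwheel '[[-4,0,0,0,0,0,174],[-4,0,0,0,0,0,174],[0,0,0,0,0,0,174]]';python3 - <<'E'
from rel import go
from h import *
o=go(.030,.079,.0425,True)
for n,b in(('top',(300,200,160,120)),('side',(200,180,160,130))):
    c=take(n); x,y,w,h=b;cv2.imwrite('pics/%s3.png'%n,cv2.resize(c['img'][y:y+h,x:x+w,::-1],None,fx=4.5,fy=4.5,interpolation=cv2.INTER_CUBIC))
E
```

```text
time: 5.42
position: [0.47, 0.0044, 0.0418]
eef_rot: [0.027, -3.141, 0.0]
contact_force: [-5.2, -0.6, 6.4]
gripper_width: 0.03
t 5.425 holder xy [-0.0086  0.0791] z 0.0418 w 0.03 F [-5.2 -0.6  6.4] q [-0.1  -0.1   2.19 -0.    1.05 -1.69]
shift mm tool [-38.6  -0.   -0.7] turn deg(tool) [-0.02 -0.   -0.08] toolX [-1.    -0.017  0.   ] toolY [-0.017  1.    -0.   ]
```

View pics/side3.png

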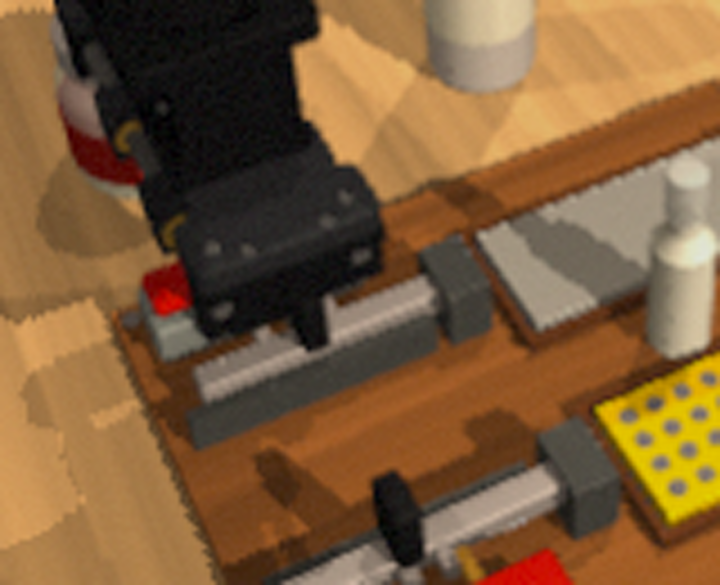

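View pics/top3.png

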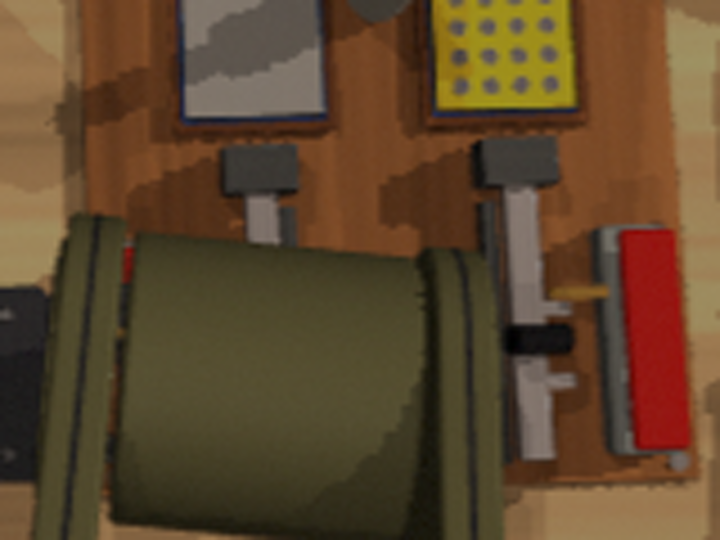

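The side view shows the bolt's rear end about 20 px further forward, now at (200,385), so the bolt has moved past the first fin. I'll keep pushing.

```bash
python3 -m handwheel '[[-5,0,0,0,0,0,174],[-5,0,0,0,0,0,174],[-5,0,0,0,0,0,174],[-5,0,0,0,0,0,174],[0,0,0,0,0,0,174]]';python3 - <<'E'
from rel import go
o=go(.030,.079,.0425,True)
E
```

```text
time: 6.15
position: [0.4899, 0.0048, 0.0417]
eef_rot: [0.027, -3.141, 0.0]
contact_force: [-5.3, 0.2, 7.1]
gripper_width: 0.03
t 6.15 holder xy [0.0114 0.0791] z 0.0417 w 0.03 F [-5.3  0.2  7.1] q [-0.1  -0.05  2.14 -0.    1.05 -1.69]
shift mm tool [-18.6  -0.1  -0.8] turn deg(tool) [-0.01 -0.01 -0.08] toolX [-1.    -0.017  0.   ] toolY [-0.017  1.    -0.   ]
```

```bash
python3 -m handwheel '[[-5,0,0,0,0,0,174],[-5,0,0,0,0,0,174],[-4,0,0,0,0,0,174],[-2,0,0,0,0,0,174],[0,0,0,0,0,0,174]]';python3 - <<'E'
from rel import go
from h import *
o=go(.030,.079,.0425,True)
for n,b in(('top',(300,200,160,120)),('side',(200,180,160,130))):
    c=take(n); x,y,w,h=b;cv2.imwrite('pics/%s4.png'%n,cv2.resize(c['img'][y:y+h,x:x+w,::-1],None,fx=4.5,fy=4.5,interpolation=cv2.INTER_CUBIC))
E
```

```text
time: 6.78
position: [0.5055, 0.0052, 0.0416]
eef_rot: [0.027, -3.14, 0.0]
contact_force: [-5.8, 0.2, 6.3]
gripper_width: 0.0304
t 6.775 holder xy [0.027  0.0792] z 0.0416 w 0.0304 F [-5.8  0.2  6.3] q [-0.1  -0.02  2.11 -0.    1.05 -1.68]
shift mm tool [-3.  -0.2 -0.9] turn deg(tool) [-0.   -0.06 -0.08] toolX [-1.    -0.017  0.001] toolY [-0.017  1.    -0.   ]
```

View pics/side4.png

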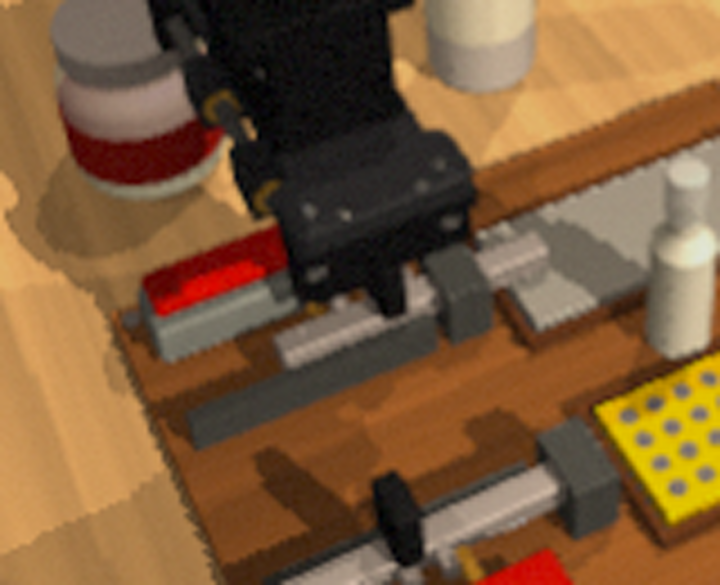

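View pics/top4.png

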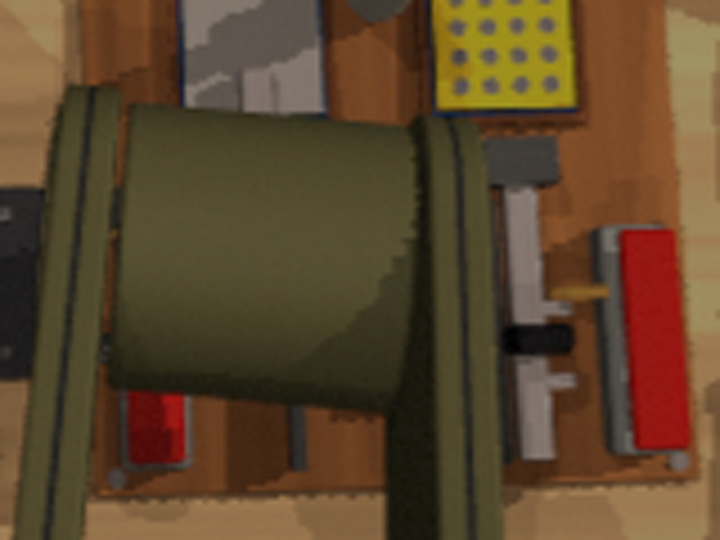

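```bash
python3 -m handwheel '[[-2,0,0,0,0,0,174],[0,0,0,0,0,0,174]]';python3 -m handwheel '[[-1.2,0,0,0,0,0,174],[0,0,0,0,0,0,174]]'
```

```text
time: 7.12
position: [0.5073, 0.0052, 0.0416]
eef_rot: [0.027, -3.14, 0.0]
contact_force: [-5.7, -0.6, 6.3]
gripper_width: 0.0303
time: 7.38
position: [0.508, 0.0052, 0.0416]
eef_rot: [0.027, -3.139, -0.0]
contact_force: [-9.2, 0.2, 8.6]
gripper_width: 0.0302
```

```bash
python3 -m handwheel '[[-1.2,0,0,0,0,0,174],[0,0,0,0,0,0,174]]'; python3 - <<'E'
from rel import go
from h import *
o=go(.030,.079,.0425,True)
c=take('side');x,y,w,h=(230,210,120,80);cv2.imwrite('pics/side5.png',cv2.resize(c['img'][y:y+h,x:x+w,::-1],None,fx=6,fy=6,interpolation=cv2.INTER_CUBIC))
E
```

```text
time: 7.62
position: [0.5081, 0.0052, 0.0415]
eef_rot: [0.027, -3.136, -0.0]
contact_force: [-13.8, -1.1, 12.4]
gripper_width: 0.0301
t 7.625 holder xy [0.0296 0.0792] z 0.0415 w 0.0301 F [-13.8  -1.1  12.4] q [-0.1  -0.01  2.1  -0.    1.06 -1.68]
shift mm tool [-0.4 -0.2 -1. ] turn deg(tool) [ 0.01 -0.32 -0.1 ] toolX [-1.    -0.017  0.006] toolY [-0.017  1.     0.   ]
```

View pics/side5.png

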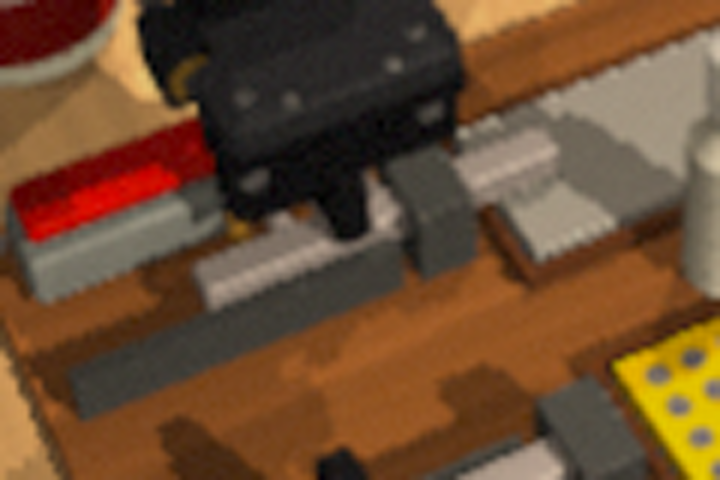

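The force rises while the position stands still at holder x 0.0296, so the bolt is at its stop. I'll ease the push slightly and then raise straight up so the catch springs back.

```bash
python3 -m handwheel '[[2.4,0,0,0,0,0,174],[0,0,-4,0,0,0,174],[0,0,-4,0,0,0,174],[0,0,-4,0,0,0,174],[0,0,0,0,0,0,174]]';python3 - <<'E'
from rel import go
o=go(.030,.079,.0425,True)
E
```

```text
time: 8.3
position: [0.5082, 0.0053, 0.0536]
eef_rot: [-0.026, 3.14, 0.0]
contact_force: [-5.9, 0.1, 2.3]
gripper_width: 0.0302
t 8.3 holder xy [0.0297 0.0792] z 0.0536 w 0.0302 F [-5.9  0.1  2.3] q [-0.1  -0.03  2.1   0.    1.07 -1.68]
shift mm tool [-0.3 -0.2 11.1] turn deg(tool) [ 0.    0.09 -0.11] toolX [-1.    -0.017 -0.001] toolY [-0.017  1.     0.   ]
```

```bash
python3 -m handwheel '[[0,0,-3,0,0,0,174],[4,0,0,0,0,0,174],[6,0,-4,0,0,0,174],[0,0,-35,0,0,0,174],[0,0,-45,0,0,0,174]]'; python3 -m handwheel '[[20,0,-45,0,0,0,174],[50,0,-20,0,0,0,174],[50,0,0,0,0,0,174],[50,0,0,0,0,0,174],[0,0,0,0,0,0,174]]';python3 - <<'E'
from rel import go
from h import *
o=go(.030,.079,.0425,True)
for n,b in(('top',(310,135,150,185)),('side',(200,180,160,130))):
    c=take(n); x,y,w,h=b;f=3.2 if n=='top' else 4.5;cv2.imwrite('pics/%s6.png'%n,cv2.resize(c['img'][y:y+h,x:x+w,::-1],None,fx=f,fy=f,interpolation=cv2.INTER_CUBIC))
E
```

```text
time: 8.93
position: [0.4982, 0.0051, 0.1416]
eef_rot: [-0.026, 3.139, 0.0]
contact_force: [0.3, -0.4, 0.3]
gripper_width: 0.0299
time: 9.55
position: [0.3274, 0.0022, 0.2066]
eef_rot: [-0.026, 3.131, -0.002]
contact_force: [-0.3, -0.1, 0.3]
gripper_width: 0.0302
t 9.55 holder xy [-0.1511  0.0795] z 0.2066 w 0.0302 F [-0.3 -0.1  0.3] q [-0.16 -0.7   2.32  0.    1.51 -1.75]
shift mm tool [-1.795e+02  1.000e-01  1.659e+02] turn deg(tool) [-0.07  0.58 -0.13] toolX [-1.    -0.016 -0.01 ] toolY [-0.016  1.    -0.001]
```

View pics/side6.png

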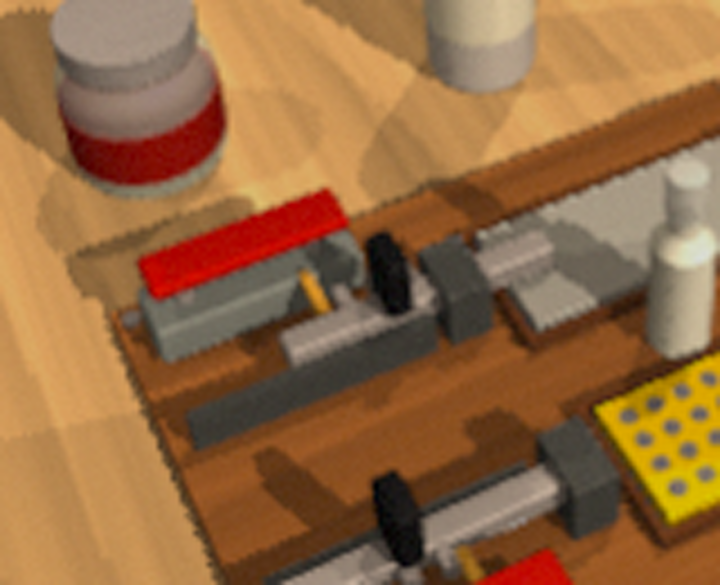

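View pics/top6.png

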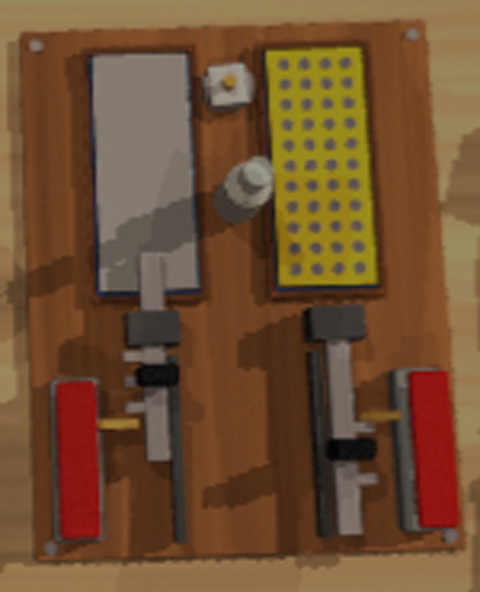

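```bash
python3 - <<'E'
from h import *
from rel import H,YAW
c=load('top')
q=lambda u,v:world(c,310+u/3.2,135+v/3.2)
print('barL z',[q(78,v)[2].round(4) for v in(400,430,460,490,520)],'barR z',[q(433,v)[2].round(4) for v in(390,420,450,480,510)])
k=world(c,310+157/3.2,135+374/3.2,z=.066);s=np.sin(YAW);d=k[:2]-H;print('knob hx',d[0]*np.cos(YAW)+d[1]*s, 'hy',-d[0]*s+d[1]*np.cos(YAW), q(157,374))
workorder.hand_in()
E
```

```text
barL z [np.float64(0.0535), np.float64(0.0531), np.float64(0.0505), np.float64(0.0506), np.float64(0.053)] barR z [np.float64(0.0537), np.float64(0.0499), np.float64(0.0541), np.float64(0.0512), np.float64(0.0534)]
knob hx 0.046035687604298374 hy 0.05632171450728663 [ 0.52486824 -0.01716918  0.06806725]
the job is handed in; nothing more can be done
```

The grey plate is locked in, and I handed the job in at about 9.6 s of the 32 s allowed. It sat in the left bay. One fingertip held the left catch bar down while the other pushed the left knob until the bolt hit its stop. I then raised straight up, so the catch sprang back, and moved clear.

**Last checks:**
- **Bolt:** the camera puts it at about 0.046 m, with its nose over the plate's end. During the push the force rose while the position stood still, which is what the stop should look like.
- **Catch:** the left bar is back up at about 52 mm, the same height as the untouched right bar. Its pin stands behind the last fin.
- **Surroundings:** the yellow plate's bolt and catch, both plates, the spray bottle and the honing guide look unmoved, and the force on the tool is close to zero.

**Disagreement:** the force while the catch was held down read about 6 N, against the 7 N or so I expected for 9 to 10 mm of travel. The bolt slid freely all the same. No check failed.

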